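Switch the ball-sorting seesaw and feed the oversize ball

TASK

At the ball-sorting station of the inspection bench, press the raised end of the seesaw gate down with a fingertip so that the gate rocks over and rests on its other side. Then push the larger of the two steel balls off the feed ledge into the gate with a fingertip, so that it rolls down and comes to rest in the tray at the end that is now low. Lift nothing, leave the smaller ball waiting on the ledge and everything else in its place, and leave the gate on its new side.

Things in the scene. Friction and masses are not known exactly. Their poses are not given: they have to be found in the camera images.
- station: The fixed sorting station: feed ledge, seesaw gate and two trays. Origin on the table under the middle of the gate pivot. x points from the ledge across the gate (away from the robot, turned up to 0.3 rad), y to the left along the gate, z up. The pivot axis runs along x, 58 mm up. Ledge: level plate, top 112 mm up, x -130 to -32 mm, y -62 to 62 mm, bare behind the balls.
- gate (a joint): Tilt of the seesaw gate (rad) about the pivot axis (station x). +0.3: left (+y) end fully up, right end low; -0.3: right end fully up, left end low. It starts resting at either stop; it is top-heavy, so once pushed past level (0) it falls on by itself to the other stop and stays there. Pressing a raised pad down takes about 1 to 2 N.
- gate_mid (a point): Middle of the trough floor of the gate (moves with it), 34 mm above the pivot axis; y along the trough, z out of its floor. Sheet-steel trough 210 mm long, 50 mm wide inside, wall 6 mm on the ledge side, 22 mm on the far side; a dark weight (44 x 14 mm, 30 mm high) sits outside the middle of the far wall. Trough and ledge do not overlap from above.
- pad_left (a point): Middle of the top of the left press pad, a plain flat steel plate (44 x 34 mm, 4 mm thick) level with the trough floor, sticking out on the far side of the trough (x 30 to 74 mm, y 71 to 105 mm from the gate's middle). About 117 mm above the table when up, 65 mm when fully down; nothing lies under it.
- pad_right (a point): The same for the right press pad (y -71 to -105 mm).
- ledge_edge (a point): Middle of the ledge's front edge, on its top face, at station x = -32 mm. A ball pushed past it drops 10 to 30 mm into the trough. Each ball sits in a 12 mm square hole in the ledge at station x = -75, y = +35 or -35 mm (which is where varies). Beside each ball, ribs 5 mm high and 4 mm thick, 41 mm clear between them, run to the front edge.
- big_ball_center (a point): Centre of the larger steel ball, 28 mm across, 90 g. It sits about 1.5 mm deep in its hole; a push of about 0.5 N rolls it out, and then it rolls freely. Both balls are smooth (friction about 0.25).
- small_ball_center (a point): Centre of the smaller steel ball, 20 mm across, 33 g, in the other hole; it must stay there.
- tray_left (a point): Middle of the inner floor of the grey tray at the gate's left end: inside 80 mm (x) by 120 mm (y), floor 4 mm above the table, walls 36 to 62 mm high.
- tray_right (a point): The same at the gate's right end.
- lens_tube: Bystander: black lens tube, 36 mm across, 60 mm tall, standing beside the ledge. Origin under its foot.
- lens_cap: Bystander: round dark lens cap, 44 mm across, 16 mm high, lying on the other side of the ledge. Origin under its middle.
- driver: Bystander: screwdriver, 160 mm long, lying on the table.
- screw_jar: Bystander: clear jar, 58 mm across, 70 mm tall, black lid.
- target: Bystander: black 70 mm square test target plate, 8 mm thick, with a checkered face.
- post: Bystander: steel post 12.7 mm thick, 83 mm tall, on a 40 mm round foot.

How it is judged (in metres and radians):
On the way, in this order (a step that is already met when the one before it is completed fails the run):
1. the gate has been rocked over and rests on its other side, the larger ball still on the ledge (((value of joint gate above 0.26 rad and distance of pad_right from where it was at the start of the episode above 0.03 m) or (value of joint gate below -0.26 rad and distance of pad_left from where it was at the start of the episode above 0.03 m)) and distance of big_ball_center from where it was at the start of the episode below 0.015 m), for 0.2 s.
2. the larger ball rolls in the gate's trough (((value of joint gate above 0.26 rad and distance of pad_right from where it was at the start of the episode above 0.03 m) or (value of joint gate below -0.26 rad and distance of pad_left from where it was at the start of the episode above 0.03 m)) and x of big_ball_center in the frame of gate_mid between -0.03 and 0.03 m and y of big_ball_center in the frame of gate_mid between -0.115 and 0.115 m and z of big_ball_center in the frame of gate_mid between 0.008 and 0.022 m), for 0.06 s.
3. the larger ball is in the tray at the end that is now low ((((value of joint gate above 0.26 rad and distance of pad_right from where it was at the start of the episode above 0.03 m) and x of big_ball_center in the frame of tray_right between -0.04 and 0.04 m and y of big_ball_center in the frame of tray_right between -0.06 and 0.06 m and z of big_ball_center in the frame of tray_right between 0 and 0.03 m) or ((value of joint gate below -0.26 rad and distance of pad_left from where it was at the start of the episode above 0.03 m) and x of big_ball_center in the frame of tray_left between -0.04 and 0.04 m and y of big_ball_center in the frame of tray_left between -0.06 and 0.06 m and z of big_ball_center in the frame of tray_left between 0 and 0.03 m))), for 0.2 s.
At the end, for the whole second after the job is handed in: The gate rests on the other side from its start (within 0.04 rad of the stop), the larger ball lies on the floor of the tray at the now low end (within its walls, slower than 50 mm/s), and the smaller ball is within 10 mm of where it was ((((value of joint gate above 0.26 rad and distance of pad_right from where it was at the start of the episode above 0.03 m) and x of big_ball_center in the frame of tray_right between -0.04 and 0.04 m and y of big_ball_center in the frame of tray_right between -0.06 and 0.06 m and z of big_ball_center in the frame of tray_right between 0 and 0.03 m) or ((value of joint gate below -0.26 rad and distance of pad_left from where it was at the start of the episode above 0.03 m) and x of big_ball_center in the frame of tray_left between -0.04 and 0.04 m and y of big_ball_center in the frame of tray_left between -0.06 and 0.06 m and z of big_ball_center in the frame of tray_left between 0 and 0.03 m)) and linear speed of big_ball below 0.05 m/s and distance of small_ball_center from where it was at the start of the episode below 0.01 m); the robot touches nothing.
It fails at once if a ball is lifted (centre of the larger more than 12 mm, of the smaller more than 15 mm, above its place on the ledge) (height (world z) of big_ball_center above 0.137 m or height (world z) of small_ball_center above 0.135 m).
It fails at once if the smaller ball is moved out of its hole (distance of small_ball_center from where it was at the start of the episode above 0.015 m).
It fails at once if a bystander is moved by more than 30 mm (distance of any of lens_tube, lens_cap, driver, screw_jar, target, post from where it was at the start of the episode above 0.03 m).
It also fails if it takes over 42 s, if anything falls off the work surface, if the arm or the gripper's body presses on something with over 40 N, if the wrist force passes 120 N, or if a joint passes its speed limit or range.

ROBOT

A 6-joint arm with a two-finger parallel gripper is mounted at the origin on the work surface. World frame = base frame: x ahead of the robot, y to its left, z up, the work surface at z = 0. Lengths are in m, angles in degrees, forces in N, time in s.
With the tool pointing down it reaches from about 0.35 to 0.875 m from the base axis. Payload 4.2 kg.
Tool frame: the origin (TCP) lies on the front face of the gripper's body, between the roots of the fingers; the fingertips stand 70 mm ahead of it and the grasp point (between the pads) lies 51 mm ahead of it (r.nose_length is the distance from the TCP to the fingertips, in m); z points along the fingers, y is the direction in which the jaws open and shut (so a half turn about z gives the same grasp; the last joint's range is limited). The gripper opens to 87 mm and grips with 3 to 60 N. Pads are 19 mm wide; open, the fingers measure 117 mm over their backs; the gripper's body (75 mm by 190 mm) begins 51 mm behind the grasp point.
Start: joints at [-56.23, 22.042, 0.453, 0, -68.411, -14.817], TCP at [0.203, -0.591, 0.292] pointing down, gripper open.
Joint ranges: [-179.83, 179.83], [-69.29, 118.12], [-61.27, 80.66], [-181.25, 117.63], [-171.15, -9.14], [-177.46, 177.46]. Speed limits (degrees/s): [159.86, 159.86, 180, 180, 180, 180].

INTERFACE

Orientations are given as a 3x3 rotation matrix whose columns are the frame's x, y, z axes.
In Python, from station import telemetry, capture, order, r gives the robot as it stands.
- The arm moves only by the tool drive_tool, never from a script. Its argument "series" is a list of rows, each a list of 4 numbers: the shift along the tool's x, y, z as a fraction of full scale, then the turn about the tool's z as a fraction of full scale. In form: [[dx, dy, dz, turn], ...]. A call has 1 to 10 rows; each row is the pose to reach, as a shift and turn from the pose commanded when the call began, along the tool's axes at that moment; what a row does not reach only later rows make up. Full scale, the value 1, is 0.12 m for a shift and 2 rad for a turn. A row lasts 1/8 s, in which the tool goes at most 62.5 mm and 10.7 degrees, less where a joint would pass 70% of its speed; a pose out of reach is approached as far as the arm can. A call with a number of a shift or a turn outside -1 to 1 is refused whole. A call with a gripper value outside its range is refused whole. "fingers" is the finger opening in mm, from 0 to 87, set as the call begins (left out, the last holds). The fingers move at their own pace and stop on an object; the grip force is fixed at half the most. Time passes only in rows, so rows that repeat a pose let the fingers close. It gives the time, the measured TCP pose, the force and the opening at its end, in the units of the state.
- telemetry.sense(): the state, without advancing time (a new reading comes with each control period).
- capture(name): name is "scene" or "top" or "wrist"; returns a dict with "color" (400x640x3 uint8, blue, green, red), "fx", "fy", "cx", "cy" (pixels), "eye" and "attitude" of the camera in the world; the wrist camera has in their place "mount" (4x4, takes a point from camera to tool coordinates, whose origin is the TCP and whose axes are the flange's). Camera axes: x right, y up, looking along -z (the intrinsics and any distortion apply to the point x, -y, -z); pixel columns grow to the right and rows downward; lengths in m; the calibration is good to about 2 mm. A picture is of the moment at which its call begins: read the wrist's pose just before it. There is no depth.
- order.finish_job(): hands the job in, once; it reports no verdict.
The state is a dict: "time_s": time; "joints": joint angles; "joint_velocities": joint speeds; "effort": joint torques, N m; "tcp_pos": TCP position; "ee_rot": TCP orientation; "wrist_force": force on the tool from outside, world axes, zero at the start; "moment": the same for the moment, N m; "gripper_width": opening from 0.0 (shut) to 1.0 (fully open).
Only numpy, scipy, OpenCV 4.12 (cv2) and the standard library are available. Lean on these libraries where they do the work, as an engineer would, in place of code of your own. Each camera call takes 0.05 s, during which the arm holds its last target. There are 200 camera calls.

## Working session

There is one attempt and no reset: what is moved stays moved. The work goes in short steps, Python scripts to look and compute and a tool call to move; the robot and the scene stay as the last step left them, time stands still between calls to the robot, and variables do not carry over. Pictures are saved under pics/ and viewed, about 8 in all and at most 12, crops included, and the job is handed in when it is done.

Besides the shell and the picture viewer there is one more tool, called after "Emit:" by a JSON object that holds its "op" and its "data", one argument or row to a line. drive_tool: Moves the arm, as the interface text tells. Shift numbers are shares of 0.12 m and turn numbers shares of 2 rad, none past 1 either way. Its arguments: {"type":"object","properties":{"series":{"type":"array","items":{"type":"array","items":{"type":"number","minimum":-1,"maximum":1}}},"fingers":{"type":"number"}},"required":["series"]}

```bash
mkdir -p pics; ls; python3 - <<'E'
from station import telemetry, capture
import cv2, numpy as np, json
s=telemetry.sense(); print(s['time_s'],s['tcp_pos'],s['ee_rot'],s['gripper_width'])
for n in('scene','top'):
    c=capture(n); cv2.imwrite(f'pics/{n}0.png',c['color'])
    print(n,{k:np.round(v,4).tolist() for k,v in c.items() if k!='color'})
E
```

```text
pics
0.0 [ 0.2028994  -0.59068469  0.29116445] [[-9.45848569e-01 -3.24607303e-01 -7.63839219e-04]
 [-3.24608194e-01  9.45846441e-01  2.00750840e-03]
 [ 7.08227201e-05  2.14674741e-03 -9.99997693e-01]] 1.0011795614348937
scene {'fx': 406.4028, 'fy': 406.4028, 'cx': 324.9254, 'cy': 197.5499, 'eye': [1.4358, -0.4603, 0.8028], 'attitude': [[0.4497, -0.5006, 0.7397], [0.893, 0.2689, -0.3609], [-0.0182, 0.8229, 0.568]]}
top {'fx': 388.0845, 'fy': 388.0845, 'cx': 323.0402, 'cy': 198.5353, 'eye': [0.1866, 0.0207, 1.5613], 'attitude': [[0.0151, 0.9799, -0.1989], [-0.9997, 0.0187, 0.0162], [0.0196, 0.1986, 0.9799]]}
```

View pics/scene0.png

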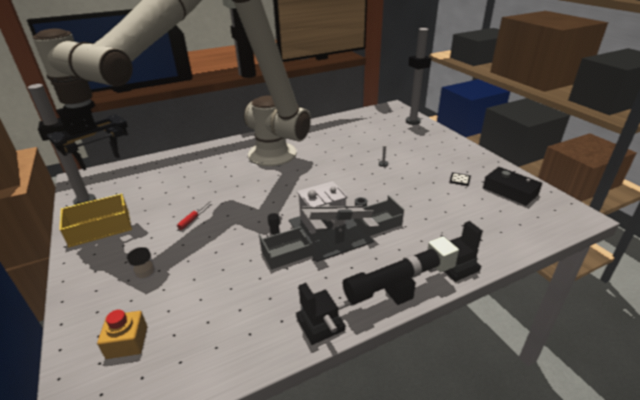

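View pics/top0.png

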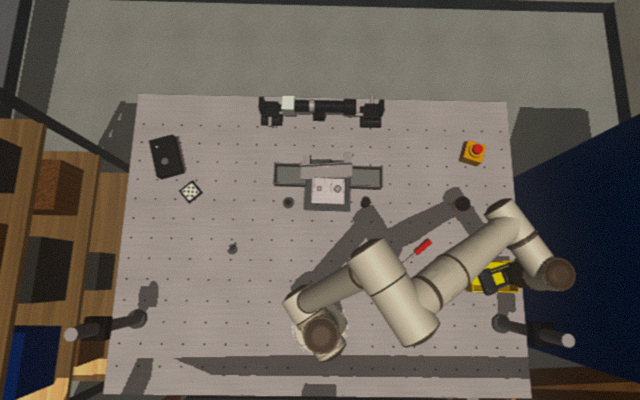

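The scene picture shows the station around (330,220), with the balls on the ledge at about (312,195) and (330,190). The top picture shows it around (327,180), with the arm clear of it. I'll enlarge both.

```bash
python3 - <<'E'
import cv2, numpy as np
a=cv2.imread('pics/scene0.png')[175:270,250:415]; b=cv2.imread('pics/top0.png')[145:220,265:395]
a=cv2.resize(a,(495,285),interpolation=cv2.INTER_CUBIC); b=cv2.resize(b,(780,450)[:2],interpolation=cv2.INTER_CUBIC)
b=cv2.resize(b,(520,300))
o=np.zeros((590,520,3),np.uint8); o[:285,:495]=a; o[288:588]=b
cv2.imwrite('pics/crop0.png',o)
E
```

```text
(no output)
```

View pics/crop0.png

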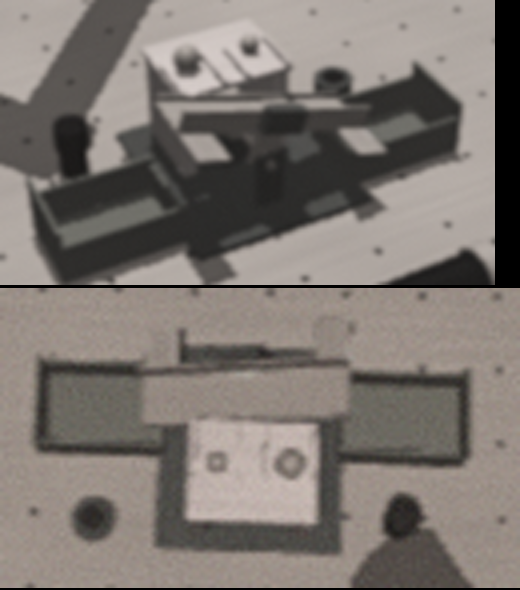

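The crop shows the balls on the ledge in the top view, the bigger one on the right (about pixel (337.5,189)) and the smaller on the left ((319,188)). The scene view suggests the right pad is up (gate at −0.3), at crop (210,148). The left pad is at crop (362,140). Next I'll measure the station pose and check this.

```bash
cat >h.py <<'E'
import numpy as np, cv2
cams={'scene':(406.4028,324.9254,197.5499,[1.4358,-0.4603,0.8028],[[0.4497,-0.5006,0.7397],[0.893,0.2689,-0.3609],[-0.0182,0.8229,0.568]]),
'top':(388.0845,323.0402,198.5353,[0.1866,0.0207,1.5613],[[0.0151,0.9799,-0.1989],[-0.9997,0.0187,0.0162],[0.0196,0.1986,0.9799]])}
def ray(n,p):
    f,cx,cy,e,R=cams[n]; p=np.atleast_2d(p).astype(float)
    d=np.c_[(p[:,0]-cx)/f,-(p[:,1]-cy)/f,-np.ones(len(p))]@np.array(R).T
    return np.array(e),d
def plane(n,p,z):
    e,d=ray(n,p); return (e+d*((z-e[2])/d[:,2])[:,None])
def proj(n,P):
    f,cx,cy,e,R=cams[n]; q=(np.atleast_2d(P)-e)@np.array(R)
    return np.c_[cx+f*q[:,0]/-q[:,2],cy-f*q[:,1]/-q[:,2]]
def tri(a,b):
    e1,d1=ray('top',a);e2,d2=ray('scene',b);d1,d2=d1[0],d2[0]
    t=np.linalg.lstsq(np.c_[d1,-d2],e2-e1,rcond=None)[0]
    p,q=e1+t[0]*d1,e2+t[1]*d2; return (p+q)/2,np.linalg.norm(p-q)
E
python3 - <<'E'
from h import *
np.set_printoptions(precision=4,suppress=True)
for n,box,z,th in(('top',(145,265,220,395),.112,0),('scene',(175,290,210,350),.112,0)):
    im=cv2.imread(f'pics/{n}0.png'); g=cv2.cvtColor(im,cv2.COLOR_BGR2GRAY); r0,c0,r1,c1=box
    sub=g[r0:r1,c0:c1]
    for th in ((185,195,205) if n=='top' else (185,200)):
        m=cv2.morphologyEx((sub>th).astype(np.uint8),cv2.MORPH_CLOSE,np.ones((5,5)))
        cs=max(cv2.findContours(m,0,1)[0],key=cv2.contourArea)[:,0]+[c0,r0]
        P=plane(n,cs,z)[:,:2]
        R=cv2.minAreaRect((P*1000).astype(np.float32)); print(n,th,R,cv2.boundingRect(cs))
print(sub.max())
print('balls top', plane('top',[(337.5,188.75),(319.25,188.25)],.123))
print('balls scene',plane('scene',[(250+186/3,175+60/3),(250+249/3,175+46/3)],.123))
for nm,a,b in(('padR',(265+333/4,145+45/4),(250+210/3,175+148/3)),('padL',(265+165/4,145+57/4),(250+362/3,175+140/3)),('big',(337.5,188.75),(312,195)),('small',(319.25,188.25),(333,190.3))):
    print(nm,tri(a,b))
# tray outer corners top at crop px
c=np.array([(40,360),(468,375),(465,462),(37,450)]); print(plane('top',np.c_[265+c[:,0]/4,145+(c[:,1]-288)/4],.04))
E
```

```text
top 185 ((493.9147644042969, -32.251258850097656), (87.15216827392578, 48.396976470947266), 88.43333435058594) (319, 189, 24, 14)Traceback (most recent call last):
  File "<stdin>", line 8, in <module>
ValueError: max() iterable argument is empty
```

```bash
python3 - <<'E'
from h import *
np.set_printoptions(precision=4,suppress=True)
for n,box,ths in(('top',(170,300,220,355),(150,155,160,165,170)),('scene',(175,290,210,350),(150,160,170,180))):
    im=cv2.imread(f'pics/{n}0.png'); g=cv2.cvtColor(im,cv2.COLOR_BGR2GRAY); r0,c0,r1,c1=box
    sub=g[r0:r1,c0:c1]; print(n,sub.max())
    for th in ths:
        m=cv2.morphologyEx((sub>th).astype(np.uint8),cv2.MORPH_CLOSE,np.ones((3,3)))
        cs=cv2.findContours(m,0,1)[0]
        if not cs: continue
        cs=max(cs,key=cv2.contourArea)[:,0]+[c0,r0]
        R=cv2.minAreaRect((plane(n,cs,.112)[:,:2]*1000).astype(np.float32)); print(n,th,np.round(np.hstack([R[0],R[1],R[2]]),1),cv2.boundingRect(cs))
print('balls top', plane('top',[(337.5,188.75),(319.25,188.25)],.123))
print('balls scene',plane('scene',[(250+186/3,175+60/3),(250+249/3,175+46/3)],.123))
for nm,a,b in(('padR',(265+333/4,145+45/4),(250+210/3,175+148/3)),('padL',(265+165/4,145+57/4),(250+362/3,175+140/3)),('big',(337.5,188.75),(312,195)),('small',(319.25,188.25),(333,190.3))):
    print(nm,tri(a,b))
c=np.array([(40,360),(468,375),(465,462),(37,450)]); print(plane('top',np.c_[265+c[:,0]/4,145+(c[:,1]-288)/4],.04))
E
```

```text
top 191
top 150 [513.  -19.9  97.7 118.7   0.3] (312, 178, 32, 26)
top 155 [513.2 -20.9 119.6  96.6  88.4] (312, 178, 32, 26)
top 160 [513.1 -20.6 119.2  95.   89.1] (312, 178, 32, 26)
top 165 [513.1 -20.6 118.5  94.8  89.1] (312, 178, 32, 26)
top 170 [514.1 -20.2  94.4 118.1   0.3] (312, 178, 32, 25)
scene 205
scene 150 [497.4 -18.8 181.2 187.5  61.6] (290, 175, 60, 35)
scene 160 [497.4 -18.8 181.2 187.5  61.6] (290, 175, 60, 35)
scene 170 [497.6 -18.3 180.1 187.5  61.6] (290, 175, 60, 35)
scene 180 [509.2 -18.2 122.2  97.5  89.3] (298, 181, 46, 25)
balls top [[ 0.5176 -0.0575  0.123 ]
 [ 0.5182  0.0119  0.123 ]]
balls scene [[ 0.5204 -0.0563  0.123 ]
 [ 0.5278  0.0104  0.123 ]]
padR (array([ 0.6503, -0.0964,  0.1174]), np.float64(0.004907247728530098))
padL (array([0.6505, 0.0677, 0.0663]), np.float64(0.004298954196757484))
big (array([ 0.5183, -0.0566,  0.1217]), np.float64(0.0022336236072277005))
small (array([0.52  , 0.013 , 0.1175]), np.float64(0.0025111871777095426))
[[ 0.6391  0.1931  0.04  ]
 [ 0.6323 -0.243   0.04  ]
 [ 0.5412 -0.2386  0.04  ]
 [ 0.5451  0.1924  0.04  ]]
```

Triangulated heights are 117 mm for the right pad and 66 mm for the left, which matches the given 117 and 65 mm, so the right pad is up. Station origin is about (0.594, −0.0225), yaw about −0.013. The big ball is at about (0.518, −0.0567), in the right-hand hole. I'll close the fingers, align the tool and travel at height.

Emit:
{"op": "drive_tool", "data": {
  "series": [
    [-0.5,0.27,0,0.09],
    [-1,0.54,0,0.172],
    [-1,0.54,0,0.172]
  ],
  "fingers": 0
}}

```text
time_s: 0.48
tcp_pos: [0.2971, -0.4886, 0.2921]
ee_rot: [[-1.0, 0.01, -0.0], [0.01, 1.0, 0.001], [0.0, 0.001, -1.0]]
wrist_force: [0.4, -0.4, 0.0]
gripper_width: 0.743
```

Emit:
{"op": "drive_tool", "data": {
  "series": [
    [-0.4,0.45,0,0],
    [-0.8,0.9,0,0],
    [-0.9,1,0,0]
  ]
}}

```text
time_s: 0.85
tcp_pos: [0.4062, -0.3707, 0.2921]
ee_rot: [[-1.0, 0.011, -0.0], [0.011, 1.0, 0.0], [0.0, 0.0, -1.0]]
wrist_force: [-0.2, -1.2, 0.4]
gripper_width: 0.404
```

Emit:
{"op": "drive_tool", "data": {
  "series": [
    [-0.4,0.45,0,0],
    [-0.8,0.9,0,0],
    [-0.9,1,0,0]
  ]
}}

```text
time_s: 1.23
tcp_pos: [0.516, -0.252, 0.2919]
ee_rot: [[-1.0, 0.011, -0.0], [0.011, 1.0, 0.0], [0.0, 0.0, -1.0]]
wrist_force: [-0.1, 0.1, -0.5]
gripper_width: 0.066
```

Emit:
{"op": "drive_tool", "data": {
  "series": [
    [-0.4,0.45,0,0],
    [-0.8,0.9,0,0],
    [-0.9,1,0,0],
    [-0.9,1,0,0]
  ]
}}

```text
time_s: 1.72
tcp_pos: [0.6256, -0.1336, 0.2909]
ee_rot: [[-1.0, 0.01, -0.001], [0.01, 1.0, 0.0], [0.001, 0.0, -1.0]]
wrist_force: [-0.8, 0.4, -0.3]
gripper_width: 0.007
```

Emit:
{"op": "drive_tool", "data": {
  "series": [
    [-0.21,0.25,0,0],
    [-0.21,0.25,0.4,0],
    [-0.21,0.25,0.67,0],
    [-0.21,0.25,0.67,0],
    [-0.21,0.25,0.67,0]
  ]
}}

```text
time_s: 2.35
tcp_pos: [0.6504, -0.1064, 0.2135]
ee_rot: [[-1.0, 0.014, 0.002], [0.014, 1.0, -0.001], [-0.002, -0.001, -1.0]]
wrist_force: [0.3, -0.0, -0.0]
gripper_width: 0.006
```

```bash
python3 - <<'E'
from station import capture
import cv2,numpy as np
a=capture('scene')['color'][150:270,240:420]; b=capture('wrist')['color']
o=np.zeros((600,640,3),np.uint8); o[:400]=b; o[400:,:300]=cv2.resize(a,(300,200)); b=capture('top')['color'][145:220,265:395]; o[400:,310:]=cv2.resize(b,(330,200))
cv2.imwrite('pics/p1.png',o)
E
```

```text
(no output)
```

View pics/p1.png

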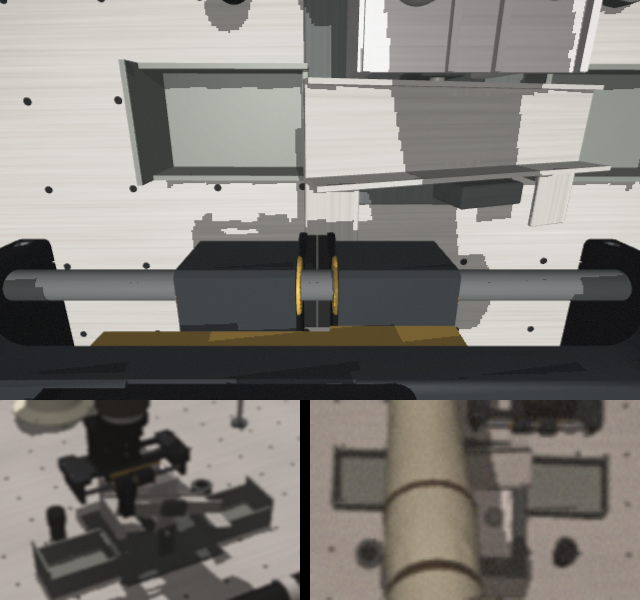

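The wrist picture shows the closed fingertips (about column 318, row 240) over the outer half of the right pad (columns 303–358). The scene inset agrees. I'll shift 4 mm inward and press down to a tip height of about 80 mm.

Emit:
{"op": "drive_tool", "data": {
  "series": [
    [0,0.03,0.08,0],
    [0,0.03,0.16,0],
    [0,0.03,0.24,0],
    [0,0.03,0.32,0],
    [0,0.03,0.4,0],
    [0,0.03,0.47,0],
    [0,0.03,0.53,0],
    [0,0.03,0.53,0]
  ]
}}

```text
time_s: 3.5
tcp_pos: [0.6495, -0.1019, 0.1474]
ee_rot: [[-1.0, 0.013, -0.002], [0.013, 1.0, 0.0], [0.002, 0.0, -1.0]]
wrist_force: [-0.1, 1.1, -0.1]
gripper_width: 0.006
```

Emit:
{"op": "drive_tool", "data": {
  "series": [
    [0,0,0,0],
    [0,0,-0.35,0],
    [0,0,-0.7,0],
    [0,0,-1,0],
    [0,0,-1,0]
  ]
}}

```text
time_s: 4.12
tcp_pos: [0.6513, -0.102, 0.2731]
ee_rot: [[-1.0, 0.013, 0.009], [0.013, 1.0, -0.0], [-0.009, -0.0, -1.0]]
wrist_force: [0.6, 0.0, 0.3]
gripper_width: 0.008
```

```bash
python3 - <<'E'
from station import capture
import cv2,numpy as np
a=capture('scene')['color'];cv2.imwrite('pics/s2.png',a); b=capture('wrist')['color']
o=np.zeros((600,640,3),np.uint8); o[:400]=b; o[400:,:330]=cv2.resize(a[165:275,245:425],(330,200)) 
cv2.imwrite('pics/p2.png',o)
E
```

```text
(no output)
```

View pics/p2.png

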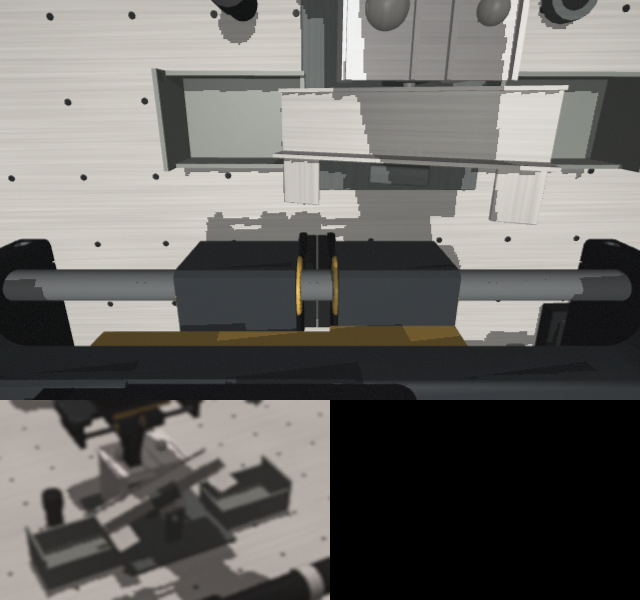

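The gate has rocked over: in the scene inset the trough now slopes down to the image left (station right). Both balls are still in place at (387,10) and (493,10) in the wrist view. I'll back off toward the ledge and re-measure the balls with the wrist camera.

Emit:
{"op": "drive_tool", "data": {
  "series": [
    [0.3,0.19,0,0],
    [0.6,0.375,0,0],
    [0.6,0.375,0,0],
    [0.6,0.375,0,0]
  ]
}}

```text
time_s: 4.72
tcp_pos: [0.5786, -0.0559, 0.2677]
ee_rot: [[-1.0, 0.013, -0.001], [0.013, 1.0, -0.0], [0.001, -0.0, -1.0]]
wrist_force: [-0.4, -0.5, 0.3]
gripper_width: 0.007
```

```bash
python3 - <<'E'
from station import capture,telemetry
import cv2,numpy as np
np.set_printoptions(precision=4,suppress=True)
s=telemetry.sense(); c=capture('wrist'); cv2.imwrite('pics/p3.png',c['color'])
print(s['tcp_pos'],s['ee_rot']); print(c['mount'],c['fx'],c['cx'],c['cy'],[k for k in c])
np.savez('w3.npz',p=s['tcp_pos'],R=s['ee_rot'],M=c['mount'],k=[c['fx'],c['cx'],c['cy']])
E
```

```text
[ 0.5786 -0.0559  0.2677] [[-0.9999  0.0129 -0.0006]
 [ 0.0129  0.9999 -0.0003]
 [ 0.0006 -0.0003 -1.    ]]
[[-0.0013  0.9622  0.2724  0.0747]
 [ 1.      0.0014  0.0001  0.0012]
 [-0.0003  0.2724 -0.9622 -0.0919]
 [ 0.      0.      0.      1.    ]] 334.0660129762124 316.73330846414666 199.65602028823673 ['color', 'fx', 'fy', 'cx', 'cy', 'mount']
```

View pics/p3.png

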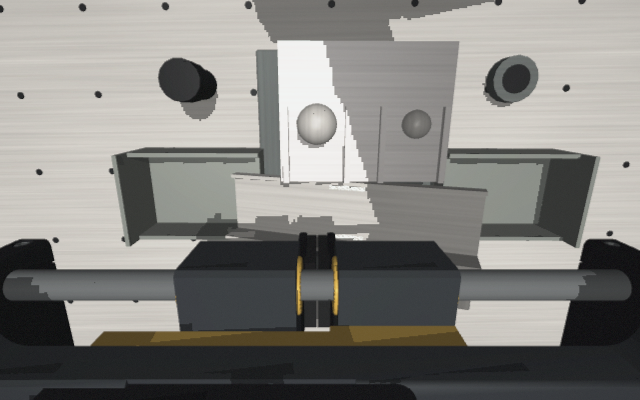

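The view shows the big ball at (317,124) and the small one at (416,124). The ledge's back corners are at (278,41) and (459,42).

```bash
python3 - <<'E'
import numpy as np
np.set_printoptions(precision=4,suppress=True)
d=np.load('w3.npz'); f,cx,cy=d['k']; M=d['M']
def pl(u,v,z):
    q=M[:3,:3]@[(u-cx)/f,-(v-cy)/f,-1]; e=d['p']+d['R']@M[:3,3]; q=d['R']@q
    return e+q*(z-e[2])/q[2]
for n,u,v,z in(('big',317,124,.1245),('small',416,124,.1205),('bl',278,41,.112),('br',459,42,.112),('ribL',289,108,.117),('ribR',345,108,.117),('rib2',378,108,.117)): print(n,pl(u,v,z))
E
```

```text
big [ 0.5164 -0.0537  0.1245]
small [0.5176 0.0155 0.1205]
bl [ 0.4616 -0.0794  0.112 ]
br [0.464  0.0436 0.112 ]
ribL [ 0.5056 -0.0732  0.117 ]
ribR [ 0.5061 -0.0339  0.117 ]
rib2 [ 0.5064 -0.0108  0.117 ]
```

Emit:
{"op": "drive_tool", "data": {
  "series": [
    [0.4,0,0,0],
    [0.805,0,0,0],
    [0.805,0,0,0],
    [0.805,0,0.25,0],
    [0.805,0,0.5,0],
    [0.805,0,0.5,0],
    [0.805,0,0.5,0]
  ]
}}

```text
time_s: 5.65
tcp_pos: [0.4833, -0.0548, 0.209]
ee_rot: [[-1.0, 0.013, 0.001], [0.013, 1.0, -0.0], [-0.002, -0.0, -1.0]]
wrist_force: [0.4, 0.4, 0.2]
gripper_width: 0.001
```

Emit:
{"op": "drive_tool", "data": {
  "series": [
    [0,0,0.08,0],
    [0,0,0.155,0],
    [0,0,0.155,0],
    [0,0,0.155,0]
  ]
}}

```text
time_s: 6.15
tcp_pos: [0.482, -0.0546, 0.1898]
ee_rot: [[-1.0, 0.013, 0.0], [0.013, 1.0, -0.0], [-0.0, -0.0, -1.0]]
wrist_force: [-0.8, 0.9, 0.2]
gripper_width: 0.006
```

```bash
python3 - <<'E'
from station import capture,telemetry
import cv2
print(telemetry.sense()['tcp_pos'],telemetry.sense()['wrist_force'])
a=capture('scene')['color'][165:265,245:415]; cv2.imwrite('pics/p4.png',cv2.resize(a,(765,450),interpolation=cv2.INTER_CUBIC))
print(telemetry.sense()['tcp_pos'])
E
```

```text
[ 0.48195032 -0.05464736  0.18978946] [-0.8463631   0.91679614  0.17923032]
[ 0.4819896  -0.05460946  0.18988872]
```

View pics/p4.png

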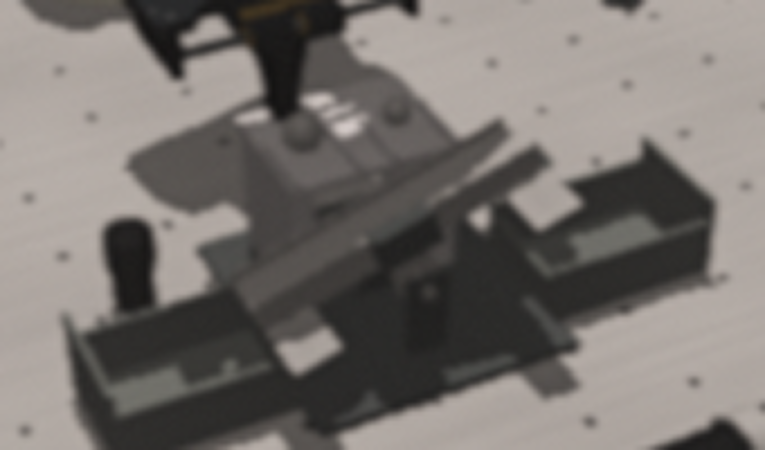

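The fingertip (crop (285,105)) stands on the ledge right behind the big ball (302,130), and the gate is down on the station's right side. Now I'll push at about 0.1 m/s.

Emit:
{"op": "drive_tool", "data": {
  "series": [
    [-0.06,0,0,0],
    [-0.12,0,0,0],
    [-0.2,0,0,0],
    [-0.3,0,0,0],
    [-0.4,0,0,0],
    [-0.49,0,0,0],
    [-0.49,0,0,0],
    [-0.49,0,0,0]
  ]
}}

```text
time_s: 7.2
tcp_pos: [0.5403, -0.0555, 0.1894]
ee_rot: [[-1.0, 0.013, -0.001], [0.013, 1.0, 0.0], [0.001, 0.0, -1.0]]
wrist_force: [0.2, 0.3, -0.1]
gripper_width: 0.005
```

Emit:
{"op": "drive_tool", "data": {
  "series": [
    [0.05,0,0,0],
    [0.1,0,-0.3,0],
    [0.1,0,-0.7,0],
    [0.1,0,-1,0],
    [0.1,0,-1,0],
    [0.1,0,-1,0],
    [0.1,0,-1,0],
    [0.1,0,-1,0]
  ]
}}

```text
time_s: 8.2
tcp_pos: [0.5283, -0.0553, 0.3086]
ee_rot: [[-1.0, 0.013, -0.002], [0.013, 1.0, -0.0], [0.002, -0.0, -1.0]]
wrist_force: [0.3, 0.8, 0.7]
gripper_width: 0.003
```

```bash
python3 - <<'E'
from station import capture
import cv2,numpy as np
a=capture('scene')['color'];cv2.imwrite('pics/s5.png',a); b=capture('wrist')['color']
o=np.zeros((600,640,3),np.uint8); o[:350]=cv2.resize(a[165:265,245:415],(640,350),interpolation=cv2.INTER_CUBIC); o[350:,:400]=cv2.resize(b,(400,250))
cv2.imwrite('pics/p5.png',o)
E
```

```text
(no output)
```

View pics/p5.png

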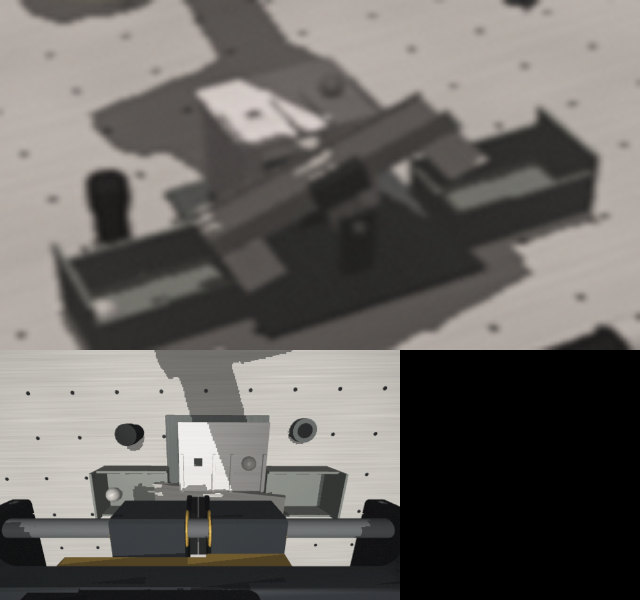

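The big ball is in the station's right tray (wrist inset (113,494), scene crop (103,305)). Its hole is empty, the small ball is still in place and the gate is down on the right. I'll let it settle and check that it's at rest.

Emit:
{"op": "drive_tool", "data": {
  "series": [
    [0,0,0,0],
    [0,0,0,0],
    [0,0,0,0],
    [0,0,0,0],
    [0,0,0,0],
    [0,0,0,0],
    [0,0,0,0],
    [0,0,0,0],
    [0,0,0,0],
    [0,0,0,0]
  ]
}}

```text
time_s: 9.55
tcp_pos: [0.5286, -0.0553, 0.3097]
ee_rot: [[-1.0, 0.013, 0.0], [0.013, 1.0, -0.0], [-0.0, -0.0, -1.0]]
wrist_force: [-0.6, 0.2, 0.1]
gripper_width: 0.004
```

```bash
python3 - <<'E'
from station import capture,telemetry,order
from h import *
def ball():
    g=cv2.cvtColor(capture('wrist')['color'],cv2.COLOR_BGR2GRAY)[205:265,150:260]
    c=cv2.HoughCircles(cv2.resize(g,None,fx=3,fy=3),cv2.HOUGH_GRADIENT,1,60,param1=80,param2=12,minRadius=24,maxRadius=50)
    return None if c is None else c[0,:2]/3+[150,205,0]
s0=telemetry.sense()
for i in range(4): print(ball())
c=capture('wrist');f,cx,cy,M=c['fx'],c['cx'],c['cy'],np.array(c['mount']);s=telemetry.sense();p,R=np.array(s['tcp_pos']),np.array(s['ee_rot'])
u,v,_=ball()[0]; e=p+R@M[:3,3]; q=R@M[:3,:3]@[(u-cx)/f,-(v-cy)/f,-1]
print(e+q*(.018-e[2])/q[2], s['time_s'])
E
```

```text
[[180.16666603 230.83333397  11.0666666 ]]
[[180.83333397 230.5         11.83333302]
 [252.16666412 226.16666603  16.10000038]]
[[180.16666603 230.5         11.36666584]
 [250.5        229.83333397   8.11666679]]
[[181.16666603 229.5         12.5666666 ]]
[ 0.59933844 -0.22193656  0.018     ] 9.8
```

```bash
python3 -c "
from station import order
print(order.finish_job())"
```

```text
the job is handed in; nothing more can be done
None
```

I pressed the raised right pad down, and the gate rocked over and stayed down on its right side. I then pushed the larger ball off the ledge at about 0.1 m/s. It rolled down the trough into the right tray, and I handed the job in at about 10 s on the robot's clock, with no verdict reported.

**Last checks:**
- **Larger ball:** four wrist pictures in a row put it at the same spot within about 1 px. It is at about (0.599, −0.222) m, inside the right tray near its end wall.
- **Gate, smaller ball and nearby items:** in the last pictures the gate is still on its right side and the smaller ball is still in its hole. The lens tube and lens cap look unmoved. I judged these by eye and did not measure them, and I did not look again at the driver, jar, target or post, though the arm stayed well above them.
- **Arm:** the tool was raised clear of the station with the TCP at about 0.31 m, and the wrist force read near zero.

**Disagreements between views:** the top and wrist cameras differed by about 3 mm on the ball's y position, so I aimed between the two. In the first two pictures the smaller ball's x differed by about 10 mm between the views, but its position was not needed for the push.

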